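Hang the ear defenders on their stands

ROBOT

A 6-joint arm with a two-finger parallel gripper is mounted at the origin on the work surface. World frame = base frame: x ahead of the robot, y to its left, z up, the work surface at z = 0. Lengths are in mm, angles in rad, forces in N, time in s.
With the tool pointing down it reaches from about 400 to 925 mm from the base axis. Payload 12.5 kg.
Tool frame: the origin (TCP) lies at the very end of the fingers, on their centre line; the grasp point (between the pads) lies env.grip_point_offset behind it (env.grip_point_offset is the distance from the TCP to the grasp point, in mm); y points along the fingers, z is the direction in which the jaws open and shut, and the axes are right-handed (so a half turn about y gives the same grasp; the last joint's range is limited). The gripper opens to 95 mm and grips with 3 to 60 N. Pads are 20 mm wide; open, the fingers measure 119 mm over their backs; the gripper's body (75 mm by 180 mm) begins 59 mm behind the grasp point.
Start: joints at [1.033, 0.491, 1.559, -0, 1.092, -0.106], TCP at [261.553, 567.659, 214.661] pointing down, gripper open.
Joint ranges: [-3.1, 3.1], [-0.84, 2.19], [0.05, 2.79], [-1.13, 4.28], [0.06, 2.93], [-2.69, 2.69]. Speed limits (rad/s): [2.22, 2.22, 2.79, 3.14, 3.14, 3.14].

INTERFACE

Orientations are given as [roll, pitch, yaw] about the fixed x, y, z axes, in that order (R = Rz(yaw) Ry(pitch) Rx(roll)).
In Python, from cell import readout, read_camera, env, nets gives the robot as it stands.
- The arm moves only by the tool apply_moves, never from a script. Its argument "increments" is a list of rows, each a list of 3 entries, a list of its own where there are three numbers: the shift along the tool's x, y, z in cm, then the turn, a rotation vector about the tool's x, y, z in degrees, then the finger opening in cm, from 0 to 9.51. A call has exactly 5 rows; each row shifts and turns the pose as measured when the row begins, along the tool's axes as they then stand; what a row does not reach is not made up. A row lasts 1/8 s, in which the tool goes at most 62.5 mm and 10.7 degrees, less where a joint would pass 70% of its speed; a pose out of reach is approached as far as the arm can. A call with a gripper value outside its range is refused whole. The fingers move at their own pace and stop on an object; the grip force is fixed at half the most. Time passes only in rows, so rows that do not move let the fingers close, or fill a call up. It gives the time, the measured TCP pose, the force and the opening at its end, in the units of the state.
- readout.state(): the state, without advancing time (a new reading comes with each control period).
- read_camera(name): name is "scene" or "side" or "wrist"; returns a dict with "img" (480x640x3 uint8, red, green, blue), "vfov" (degrees; the focal length in pixels is half the picture's height over the tangent of half this angle, whatever the lens; pixels are square), "cx", "cy" (the principal point, pixels), "rvec" (rotation vector, rad) and "tvec" (3), from world to camera coordinates, as OpenCV has them; the wrist camera has in their place "mount" (4x4, takes a point from camera to tool coordinates, whose origin is the TCP and whose axes are the tool frame's). Camera axes: x right, y down, z forward; pixel columns grow to the right and rows downward; lengths in mm; the calibration is good to about 2 mm. A picture is of the moment at which its call begins: read the wrist's pose just before it. There is no depth.
- env.job_done(): hands the job in, once; it reports no verdict.
Trained networks look in a picture, given as the dict that the camera call returned (one of the last four; its "shot" number tells which), for a name from the list of things; names that differ only in an ending like _2 or _b are one class to them, and where a whole thing is asked for, a point or a joint stands for the part that bears it (a point fixed in the world has none). Each returns a list of dicts, best first, with "confidence" (0 to 1); they miss things now and then, are a little off and sometimes report something else, mostly with a low value. They report only what shows in the picture. A call takes as long as a camera call. They do not tell look-alikes from the thing itself.
- nets.look_for(picture, thing): "point" ([x, y, z] in mm, in the coordinates of the camera as it stood for that picture, good to about 4 mm: the middle of the surface that is visible of it).
- nets.mark_of(picture, thing): "point" ([x, y, z] in mm, in the coordinates of the camera as it stood for that picture, good to about 4 mm: a listed point, or the origin of a listed thing).
The state is a dict: "t": time; "joints": joint angles; "qvel": joint speeds; "tau": joint torques, N m; "eef_pos": TCP position; "tcp_rot": TCP orientation; "ft_force": force on the tool from outside, world axes, zero at the start; "moment": the same for the moment, N m; "opening": opening from 0.0 (shut) to 1.0 (fully open).
Only numpy, scipy, OpenCV 4.12 (cv2) and the standard library are available. Lean on these libraries where they do the work, as an engineer would, in place of code of your own. Each camera call takes 0.05 s, during which the arm holds its last target. There are 200 camera calls.

TASK

Put the two pairs of ear defenders away: hang each pair by its head band over the bar of the stand it fits, the broad band on the stand with the long bar and the narrow band on the stand with the short bar. The band must lie on the bar between the two end discs with one cup hanging free on each side. The bars are set at heights you have to find out, so lower each pair gently until the bar carries it and do not ram it or let it fall; leave the glue bottle, the cup, the wax block and the jar where they stand.

Things in the scene. Friction and masses are not known exactly. Their poses are not given: they have to be found in the camera images.
- broad_muffs: ear defenders with a 40 mm wide head band, rigid, 0.22 kg, standing on the two cups; both pairs differ only in band width. Origin: middle of the underside, between the cup bottoms; z up, x across the band's 40 mm width, y along the 152 mm span from cup to cup. Cups 76 mm high, 62 mm in x, clear gap of 84 mm between them. Whole height 155 mm
- broad_crown (a point): middle of the underside of the 40 mm band at its crown, 125 mm above the origin. Flat for 18 mm in y, then falling away: 4 mm lower at 27 mm, 14 mm lower at 46 mm from the middle. Band 6 mm thick
- broad_block (a point): centre of the firm block on the crown to hold the 40 mm band by: 44 mm in y, 40 mm in x, from 130 to 155 mm above the origin
- narrow_muffs: ear defenders with a 22 mm wide head band, rigid, 0.22 kg, standing on the two cups; both pairs differ only in band width. Origin: middle of the underside, between the cup bottoms; z up, x across the band's 22 mm width, y along the 152 mm span from cup to cup. Cups 76 mm high, 62 mm in x, clear gap of 84 mm between them. Whole height 155 mm
- narrow_crown (a point): middle of the underside of the 22 mm band at its crown, 125 mm above the origin. Flat for 18 mm in y, then falling away: 4 mm lower at 27 mm, 14 mm lower at 46 mm from the middle. Band 6 mm thick
- narrow_block (a point): centre of the firm block on the crown to hold the 22 mm band by: 44 mm in y, 22 mm in x, from 130 to 155 mm above the origin
- broad_stand: fixed headset stand for the 40 mm band: 120 x 100 x 12 mm foot, post, and on top a level bar along x above the foot's middle, 22 mm in diameter, 47 mm long between end discs of 44 mm diameter that are 8 mm thick and rise 11 mm above it (3.5 mm spare on each side of the band). Origin: middle of the foot's underside, on the bench; z up, x along the bar
- broad_post (a point): centre of the top of the fixed lower tube (36 mm thick), 114 mm above the bench. The post is telescopic and was set anew: the top of the 47 mm bar is anywhere from 150 to 205 mm above the bench, on each stand differently, and not reported: find it by touch or sight
- narrow_stand: fixed headset stand for the 22 mm band: 120 x 100 x 12 mm foot, post, and on top a level bar along x above the foot's middle, 22 mm in diameter, 29 mm long between end discs of 44 mm diameter that are 8 mm thick and rise 11 mm above it (3.5 mm spare on each side of the band). Origin: middle of the foot's underside, on the bench; z up, x along the bar
- narrow_post (a point): centre of the top of the fixed lower tube (36 mm thick), 114 mm above the bench. The post is telescopic and was set anew: the top of the 29 mm bar is anywhere from 150 to 205 mm above the bench, on each stand differently, and not reported: find it by touch or sight
- glue_bottle: white glue bottle, 38 mm in diameter, 110 mm high, loose; origin at the centre of its underside. Leave alone
- paper_cup: blue cup, 72 mm in diameter, 95 mm high, loose; origin at the centre of its underside. Leave alone
- wax_block: block of wax, 60 x 90 x 35 mm, loose; origin at the centre of its underside. Leave alone
- edge_paint: amber jar, 56 mm in diameter, 70 mm high, loose; origin at the centre of its underside. Leave alone
There are look-alikes about, which are no part of the job. What is shaped like the broad_muffs but yellow is not meant. Leave any pink look-alike of the narrow_muffs alone.

How it is judged (in metres and radians):
At the end, for the whole second after the job is handed in: each pair hangs at rest on the bar of its own stand, carried by it (over 0.5 N): origin within 12 mm along the bar and 30 mm across it of the stand's origin, over 18 mm above the bench, tilted and out of square less than 0.25 rad, slower than 0.03 m/s (x of broad_muffs in the frame of broad_stand between -0.012 and 0.012 m and y of broad_muffs in the frame of broad_stand between -0.03 and 0.03 m and height (world z) of each of broad_muffs, narrow_muffs above 0.018 m and angle between each of broad_muffs, narrow_muffs's own z axis and vertical below 0.25 rad and angle between the x axis of broad_muffs and the x axis of broad_stand, either way round below 0.25 rad and contact force between broad_muffs and broad_stand above 0.5 N and linear speed of each of broad_muffs, narrow_muffs below 0.03 m/s and x of narrow_muffs in the frame of narrow_stand between -0.012 and 0.012 m and y of narrow_muffs in the frame of narrow_stand between -0.03 and 0.03 m and angle between the x axis of narrow_muffs and the x axis of narrow_stand, either way round below 0.25 rad and contact force between narrow_muffs and narrow_stand above 0.5 N); the robot touches nothing.
It fails at once if the broad-band ear defenders were let fall (moving faster than 0.4 m/s, not held by the fingers) (linear speed of broad_muffs above 0.4 m/s and contact force between broad_muffs and the fingers below 0.02 N).
It fails at once if the narrow-band ear defenders were let fall (moving faster than 0.4 m/s, not held by the fingers) (linear speed of narrow_muffs above 0.4 m/s and contact force between narrow_muffs and the fingers below 0.02 N).
It fails at once if the broad-band ear defenders were rammed against a stand (over 60 N) (contact force between broad_muffs and broad_stand above 60 N or contact force between broad_muffs and narrow_stand above 60 N).
It fails at once if the narrow-band ear defenders were rammed against a stand (over 60 N) (contact force between narrow_muffs and broad_stand above 60 N or contact force between narrow_muffs and narrow_stand above 60 N).
It fails at once if something else on the bench was pushed more than 30 mm or tipped over (distance of any of glue_bottle, paper_cup, wax_block, edge_paint from where it was at the start of the episode above 0.03 m or angle between any of glue_bottle, paper_cup, wax_block, edge_paint's own z axis and vertical above 0.6 rad).
It also fails if it takes over 72 s, if anything falls off the work surface, if the arm or the gripper's body presses on something with over 40 N, if the wrist force passes 120 N, or if a joint passes its speed limit or range.

## Working session

There is one attempt and no reset: what is moved stays moved. The work goes in short steps, Python scripts to look and compute and a tool call to move; the robot and the scene stay as the last step left them, time stands still between calls to the robot, and variables do not carry over. Pictures are saved under pics/ and viewed, about 8 in all and at most 12, crops included, and the job is handed in when it is done.

Besides the shell and the picture viewer there is one more tool, called after "Request:" as name(argument=value, ...), one argument or row to a line, values as JSON. apply_moves: Moves the arm, as the interface text tells. Its arguments: {"type":"object","properties":{"increments":{"type":"array"}},"required":["increments"]}

```bash
mkdir -p pics; ls
cat > h.py <<'E'
import numpy as np, cv2
from scipy.spatial.transform import Rotation as R
from cell import readout, read_camera, env, nets
def tool():
    s=readout.state(); T=np.eye(4); T[:3,:3]=R.from_euler('xyz',s['tcp_rot']).as_matrix(); T[:3,3]=s['eef_pos']; return T,s
def shot(name):
    T,s=tool(); p=read_camera(name)
    if name=='wrist': M=T@np.array(p['mount'])
    else:
        W=np.eye(4); W[:3,:3]=R.from_rotvec(np.ravel(p['rvec'])).as_matrix(); W[:3,3]=np.ravel(p['tvec']); M=np.linalg.inv(W)
    p['M']=M; p['f']=240/np.tan(np.radians(p['vfov'])/2); return p
def world(p,pt): return (p['M']@np.r_[np.ravel(pt),1])[:3]
def pix(p,w):
    c=np.linalg.inv(p['M'])@np.r_[w,1]; return np.array([p['cx']+p['f']*c[0]/c[2],p['cy']+p['f']*c[1]/c[2]])
def save(p,n): cv2.imwrite('pics/'+n,cv2.cvtColor(p['img'],cv2.COLOR_RGB2BGR))
E
python3 - <<'E'
from h import *
np.set_printoptions(precision=1,suppress=True)
T,s=tool(); print(s, env.grip_point_offset); print(T)
for n in ['scene','side']:
    p=shot(n); save(p,n+'0.png'); print(n,p['M'],p['f'])
    for th in ['broad_crown','narrow_crown','broad_muffs','narrow_muffs','broad_stand','narrow_stand','broad_post','narrow_post','glue_bottle','paper_cup','wax_block','edge_paint']:
        for d in nets.mark_of(p,th): 
            w=world(p,d['point']); print(th,round(d['confidence'],2),w,pix(p,w))
E
```

```text
pics
{'t': 0.0, 'joints': array([ 1. ,  0.5,  1.6, -0. ,  1.1, -0.1]), 'qvel': array([-0., -0., -0.,  0.,  0.,  0.]), 'tau': array([ -0. , -61.3, -25.8,   0.1,   0. ,  -0. ]), 'eef_pos': array([261.4, 567.4, 214.1]), 'tcp_rot': array([-1.6,  0. , -0.4]), 'ft_force': array([ 0. , -0.5, -0.5]), 'moment': array([0.1, 0.1, 0. ]), 'opening': 0.9985828303211357} 18.8
[[  0.9  -0.    0.4 261.4]
 [ -0.4  -0.    0.9 567.4]
 [ -0.   -1.   -0.  214.1]
 [  0.    0.    0.    1. ]]
scene [[   0.1    0.8   -0.6 1218. ]
 [   1.    -0.1    0.1  -96.1]
 [   0.    -0.6   -0.8  904.4]
 [   0.     0.     0.     1. ]] 549.84073533984
broad_crown 0.78 [425.4 159.6 123.5] [390.1 177.2]
broad_crown 0.63 [273.3 266.2 123.5] [421.7 126.1]
narrow_crown 0.8 [ 292.5 -225.7  128.1] [199.6 150. ]
narrow_crown 0.79 [ 447.3 -185.4  127.4] [220.4 200.2]
narrow_muffs 0.6 [ 291.4 -227.7    0.2] [208.  192.2]
broad_stand 0.83 [593.3 185.2   0.3] [414.7 277. ]
narrow_stand 0.92 [ 610.6 -151.9   -3.3] [248.9 304.7]
broad_post 0.57 [589.9 186.4 115.3] [422.9 239.3]
broad_post 0.34 [ 447.5 -185.1  143.7] [219.4 194.4]
glue_b
[... 575 characters left out ...]
7.9 -185.3  120.1] [346.5 297.1]
broad_muffs 0.77 [270.6 273.1  -2.2] [143.7 271. ]
broad_muffs 0.7 [592.4 193.5   0.4] [285.7 240.2]
broad_muffs 0.67 [423.3 159.3  -2.5] [231.3 270.5]
narrow_muffs 0.6 [ 449.8 -181.9   -0.2] [342.9 352.6]
broad_stand 0.86 [593.  191.1   1.3] [286.5 240.2]
narrow_stand 0.64 [ 604.2 -153.     5.5] [393.4 306.8]
narrow_post 0.96 [ 606.6 -149.3  114.8] [398.7 257.5]
glue_bottle 0.61 [524.1  -8.1  -2.6] [314.4 289.9]
paper_cup 0.89 [643.3  -4.9   1.4] [356.  268.3]
paper_cup 0.55 [ 610.1 -147.8  115.1] [399.4 256.4]
wax_block 0.7 [ 607.8 -152.1  116.6] [400.4 257. ]
wax_block 0.58 [782.2 -77.5   1.3] [422.9 261.8]
edge_paint 0.83 [765.3 185.3  -2.3] [341.1 222.8]
```

View pics/scene0.png

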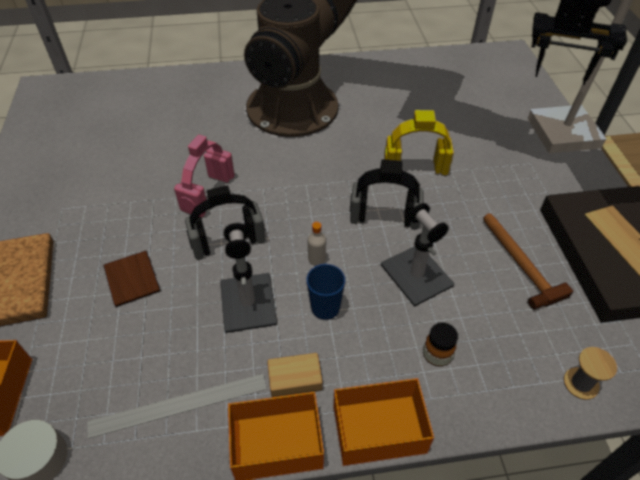

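View pics/side0.png

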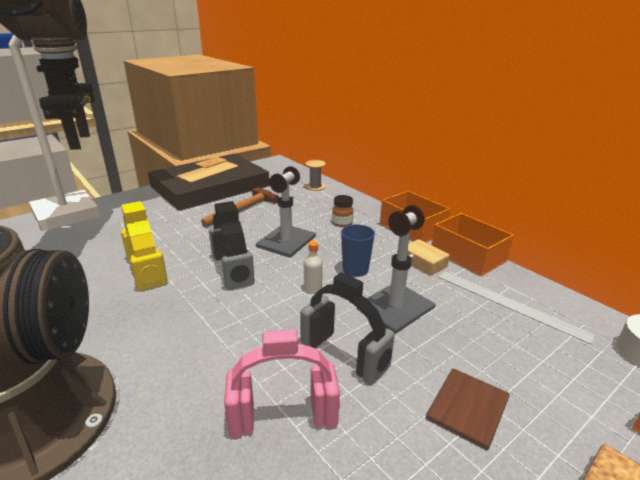

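The scene shows black broad muffs near (390,190) and black narrow muffs near (222,215). The yellow and pink pairs are the look-alikes. The discs of the broad stand are near (421,213) and (439,230), those of the narrow stand near (234,235) and (237,250). The side view agrees.

```bash
cat >> h.py <<'E'
def ray(p,uv):
    d=p['M'][:3,:3]@np.array([(uv[0]-p['cx'])/p['f'],(uv[1]-p['cy'])/p['f'],1]); return p['M'][:3,3],d/np.linalg.norm(d)
def tri(obs):
    A=np.zeros((3,3));b=np.zeros(3)
    for p,uv in obs:
        o,d=ray(p,uv); P=np.eye(3)-np.outer(d,d); A+=P; b+=P@o
    x=np.linalg.solve(A,b); return x,[np.round(pix(p,x)-uv,1) for p,uv in obs]
def plan(pos,yaw,n):
    """n rows to TCP pos, tool down, jaw (tool z) along world heading yaw (mod 180)."""
    T,s=tool(); z=T[:3,2]; cur=np.arctan2(z[1],z[0]); d=(yaw-cur+np.pi/2)%np.pi-np.pi/2
    zz=np.array([np.cos(cur+d),np.sin(cur+d),0]); y=np.array([0,0,-1.]); G=np.c_[np.cross(y,zz),y,zz]
    rv=R.from_matrix(T[:3,:3].T@G).as_rotvec(degrees=True)
    v=T[:3,:3].T@(np.array(pos)-T[:3,3]); print('total tool shift cm',np.round(v/10,2),'turn',np.round(rv,1),'J6',s['joints'][5])
    for i in range(n):
        Ri=T[:3,:3]@R.from_rotvec(rv*i/n,degrees=True).as_matrix()
        print(np.round(Ri.T@(np.array(pos)-T[:3,3])/n/10,2).tolist(),np.round(rv/n,2).tolist())
E
python3 - <<'E'
from h import *
np.set_printoptions(precision=3,suppress=True)
a=shot('scene');b=shot('side');w=shot('wrist');save(w,'w0.png')
print(w['mount'],w['f'])
for n,u,v in [('B1',(421,213),(279,183)),('B2',(439,230),(291,176)),('N1',(234,235),(399,221)),('N2',(237,250),(412,214))]: print(n,*tri([(a,u),(b,v)]))
for n,w_ in (('scene',a),('side',b)):
    print(n,pix(w_,[425,159,155]),pix(w_,[447,-185,155]))
# zoomed crops
cs=[a['img'][140:340,180:280],a['img'][140:340,345:465],b['img'][160:300,200:330],b['img'][190:390,290:450]]
c=np.hstack([cv2.resize(x,None,fx=400/x.shape[0]*.9,fy=400/x.shape[0]*.9,interpolation=cv2.INTER_CUBIC) for x in cs])
print([ (x.shape,360/x.shape[0]) for x in cs],c.shape)
c=cv2.convertScaleAbs(c,alpha=1.6,beta=20); cv2.imwrite('pics/crop.png',c[:,:,::-1])
plan([425,159,360],np.radians(84),10)
E
```

```text
[[  -0.002    0.959    0.285  -80.961]
 [  -0.      -0.285    0.959 -171.296]
 [   1.       0.001    0.001   -0.226]
 [   0.       0.       0.       1.   ]] 414.46497432690506
B1 [568.028 180.277 162.73 ] [array([-0.7,  1. ]), array([-0.7, -0.7])]
B2 [613.956 200.466 162.98 ] [array([-1.1,  1.6]), array([-1.1, -1. ])]
N1 [ 595.09  -154.166  192.736] [array([ 1.6, -1.3]), array([1.9, 1. ])]
N2 [ 630.755 -150.901  194.541] [array([ 1.3, -1.1]), array([1.4, 0.7])]
scene [391.305 165.661] [218.632 190.072]
side [225.39  205.278] [346.936 278.619]
[((200, 100, 3), 1.8), ((200, 120, 3), 1.8), ((140, 130, 3), 2.5714285714285716), ((200, 160, 3), 1.8)] (360, 1018, 3)
total tool shift cm [ 31.95 -14.54 -30.27] turn [ -0.  -18.7   0. ] J6 -0.10557848143117095
[3.19, -1.45, -3.03] [-0.0, -1.87, 0.0]
[3.09, -1.45, -3.13] [-0.0, -1.87, 0.0]
[2.99, -1.45, -3.23] [-0.0, -1.87, 0.0]
[2.88, -1.45, -3.33] [-0.0, -1.87, 0.0]
[2.77, -1.45, -3.42] [-0.0, -1.87, 0.0]
[2.66, -1.45, -3.51] [-0.0, -1.87, 0.0]
[2.54, -1.45, -3.59] [-0.0, -1.87, 0.0]
[2.42, -1.45, -3.67] [-0.0, -1.87, 0.0]
[2.3, -1.45, -3.75] [-0.0, -1.87, 0.0]
[2.18, -1.45, -3.82] [-0.0, -1.87, 0.0]
```

Triangulated disc centres put the broad bar axis at z ≈ 163 and yaw ≈ 24°. The narrow bar axis is at z ≈ 194 and yaw ≈ 5°. Next I go above the broad muffs.

Request:
apply_moves(
  increments=[
    [[3.2,-1.45,-3.0],[0,-1.9,0],9.5],
    [[3.1,-1.45,-3.1],[0,-1.9,0],9.5],
    [[3.0,-1.45,-3.2],[0,-1.9,0],9.5],
    [[2.9,-1.45,-3.3],[0,-1.9,0],9.5],
    [[2.8,-1.45,-3.4],[0,-1.9,0],9.5],
  ],
)

```text
t: 2.08
eef_pos: [345.9, 360.6, 287.7]
tcp_rot: [-1.572, 0.0, -0.257]
ft_force: [1.1, 0.9, 0.9]
opening: 0.999
```

Request:
apply_moves(
  increments=[
    [[2.7,-1.45,-3.5],[0,-1.9,0],9.5],
    [[2.5,-1.45,-3.6],[0,-1.9,0],9.5],
    [[2.4,-1.45,-3.7],[0,-1.9,0],9.5],
    [[2.3,-1.45,-3.8],[0,-1.9,0],9.5],
    [[2.2,-1.45,-3.8],[0,-1.9,0],9.5],
  ],
)

```text
t: 2.7
eef_pos: [432.1, 150.2, 363.9]
tcp_rot: [-1.571, -0.002, -0.085]
ft_force: [0.8, 0.1, -0.4]
opening: 0.997
```

Run:
```python
from h import *
np.set_printoptions(precision=1,suppress=True)
T,s=tool(); print(s['t'],T,s['joints'])
w=shot('wrist');save(w,'w1.png')
for th in ['broad_block','broad_crown','broad_muffs','broad_post','broad_stand']:
    for d in nets.mark_of(w,th): q=world(w,d['point']); print(th,round(d['confidence'],2),q,pix(w,q))
```

```text
2.7 [[  1.    0.    0.1 432.1]
 [ -0.1  -0.    1.  150.2]
 [  0.   -1.   -0.  363.9]
 [  0.    0.    0.    1. ]] [ 0.2  0.1  1.7 -0.   1.3 -1.3]
broad_block 0.87 [423.9 161.9 141.4] [327.6 189.9]
broad_block 0.87 [273.3 269.8 147.7] [443.1   3. ]
broad_crown 0.74 [273.6 269.1 128.1] [435.7   9. ]
broad_crown 0.62 [423.9 166.5 130.4] [331.9 187.5]
broad_crown 0.23 [522.4  -4.5  -0.1] [208.7 252.4]
broad_muffs 0.85 [430.2 162.1   2.8] [325.3 175.2]
broad_muffs 0.57 [274.3 269.2   0.4] [405.8  35.4]
broad_post 0.68 [591.8 192.8 115.6] [365.3 329.7]
broad_stand 0.79 [588.3 187.3   0.4] [351.9 286.2]
broad_stand 0.59 [590.4 193.1 114.9] [365.5 328.2]
broad_stand 0.5 [765.3 186.3   2.3] [358.2 394.2]
```

View pics/w1.png

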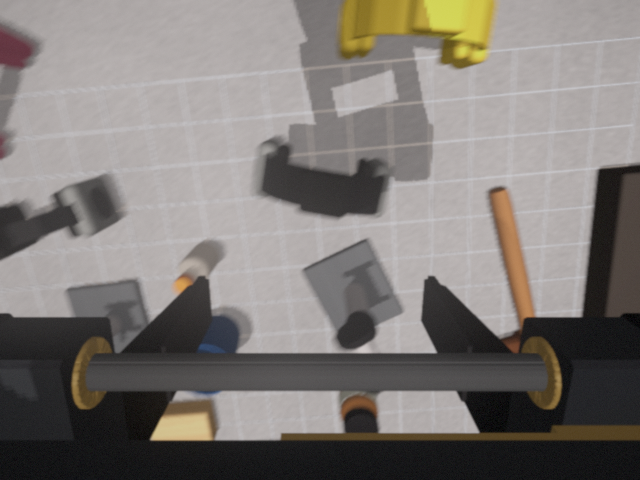

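The wrist view shows the broad muffs at (325,185), tilted about 10° in the picture, and the stand bar near (358,320). Next I measure the muffs' yaw from the image at known heights, then turn the jaws along the muffs' x so that the grip centres the band width.

```bash
sed -i 's|d=(yaw-cur+np.pi/2)%np.pi-np.pi/2|d=(yaw-cur+np.pi)%(2*np.pi)-np.pi|' h.py
cat >> h.py <<'E'
def rectify(p,c,z,half=110,s=3):
    """top view of plane z round c: image right=+y... rows: x grows downward, columns: y grows to the right"""
    n=int(2*half*s); g=np.array([[c[0]-half,c[1]-half],[c[0]-half,c[1]+half],[c[0]+half,c[1]+half],[c[0]+half,c[1]-half]])
    src=np.float32([pix(p,np.r_[q,z]) for q in g]); dst=np.float32([[0,0],[n,0],[n,n],[0,n]])
    return cv2.warpPerspective(p['img'],cv2.getPerspectiveTransform(src,dst),(n,n),flags=cv2.INTER_CUBIC)
E
python3 - <<'E'
from h import *
p=shot('wrist')
r=rectify(p,(424,161),155,100,3); r=cv2.convertScaleAbs(r,alpha=2.2,beta=0)
cv2.imwrite('pics/r1.png',r[:,:,::-1])
E
```

```text
(no output)
```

View pics/r1.png

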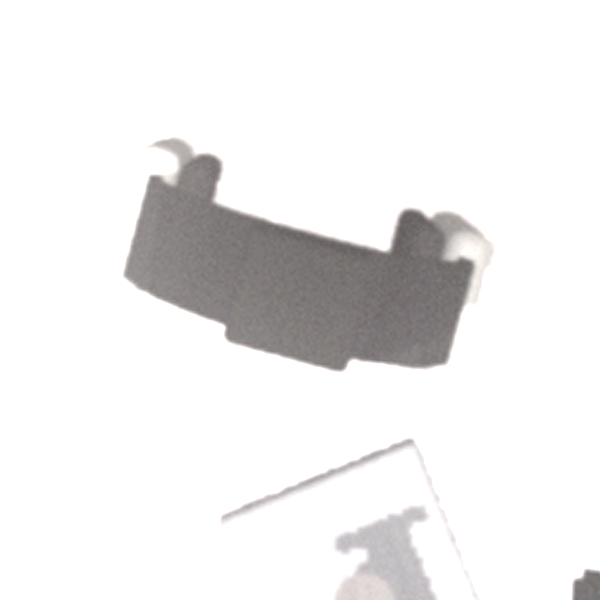

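The block's front edge runs at 74° to world x, so the muffs' x heads −16°. The block centre comes out at about (423.5,161.5), which matches the network. Next is the turn and descent.

Run:
```python
from h import *
plan([423.5,161.5,200],np.radians(-16),10)
```

```text
total tool shift cm [-0.87 16.28  0.85] turn [ -0.  101.1   0. ] J6 -1.290384977851951
[-0.09, 1.63, 0.08] [-0.0, 10.11, 0.0]
[-0.1, 1.63, 0.07] [-0.0, 10.11, 0.0]
[-0.11, 1.63, 0.05] [-0.0, 10.11, 0.0]
[-0.12, 1.63, 0.03] [-0.0, 10.11, 0.0]
[-0.12, 1.63, 0.01] [-0.0, 10.11, 0.0]
[-0.12, 1.63, -0.01] [-0.0, 10.11, 0.0]
[-0.12, 1.63, -0.03] [-0.0, 10.11, 0.0]
[-0.11, 1.63, -0.05] [-0.0, 10.11, 0.0]
[-0.1, 1.63, -0.07] [-0.0, 10.11, 0.0]
[-0.08, 1.63, -0.09] [-0.0, 10.11, 0.0]
```

Request:
apply_moves(
  increments=[
    [[-0.1,1.6,0.1],[0,10,0],9.5],
    [[-0.1,1.6,0.1],[0,10,0],9.5],
    [[-0.1,1.6,0.05],[0,10,0],9.5],
    [[-0.1,1.6,0.05],[0,10,0],9.5],
    [[-0.1,1.6,0],[0,10,0],9.5],
  ],
)

```text
t: 3.68
eef_pos: [425.4, 162.5, 279.8]
tcp_rot: [-1.571, -0.0, -0.976]
ft_force: [-0.6, -0.1, 0.4]
opening: 0.998
```

Request:
apply_moves(
  increments=[
    [[-0.1,1.6,0],[0,10,0],9.5],
    [[-0.1,1.6,0],[0,10,0],9.5],
    [[-0.1,1.6,-0.05],[0,10,0],9.5],
    [[-0.1,1.6,-0.05],[0,10,0],9.5],
    [[-0.1,1.6,-0.1],[0,10,0],9.5],
  ],
)

```text
t: 4.3
eef_pos: [419.0, 172.4, 195.7]
tcp_rot: [-1.573, -0.001, -1.87]
ft_force: [-0.2, -0.9, 1.2]
opening: 0.998
```

Run:
```python
from h import *
plan([423.5,161.5,140],np.radians(-16),5)
w=shot('wrist');save(w,'w2.png')
np.set_printoptions(precision=1,suppress=True)
print(tool()[0])
for d in nets.mark_of(w,'broad_block'): q=world(w,d['point']); print(round(d['confidence'],2),q,pix(w,q))
```

```text
total tool shift cm [0.91 5.57 0.77] turn [ 0.2 -1.2  0.1] J6 0.5435327791737715
[0.18, 1.11, 0.15] [0.03, -0.23, 0.01]
[0.18, 1.11, 0.15] [0.03, -0.23, 0.01]
[0.18, 1.11, 0.15] [0.03, -0.23, 0.01]
[0.18, 1.11, 0.15] [0.03, -0.23, 0.01]
[0.18, 1.11, 0.15] [0.03, -0.23, 0.01]
[[ -0.3  -0.    1.  418.1]
 [ -1.   -0.   -0.3 172.3]
 [  0.   -1.   -0.  194. ]
 [  0.    0.    0.    1. ]]
0.92 [274.9 273.8 146.6] [  0.1 163.2]
0.67 [421.8 162.4 143.5] [326.5 273.2]
```

Request:
apply_moves(
  increments=[
    [[0.5,0.5,0.4],[0,-1.2,0],9.5],
    [[0.4,1.2,0.3],[0,0,0],9.5],
    [[0,1.3,0],[0,0,0],9.5],
    [[0,1.3,0],[0,0,0],9.5],
    [[0,0.6,0],[0,0,0],9.5],
  ],
)

```text
t: 5.03
eef_pos: [422.9, 161.4, 144.0]
tcp_rot: [-1.574, -0.002, -1.833]
ft_force: [-0.4, -0.7, 0.5]
opening: 0.999
```

Run:
```python
from h import *
plan([423,162,140],np.radians(-16),1)
w=shot('wrist');save(w,'w3.png'); print(tool()[1]['eef_pos'])
```

```text
total tool shift cm [-0.06  0.4  -0.  ] turn [0.2 1.  0.1] J6 0.480057402974625
[-0.06, 0.4, -0.0] [0.2, 0.99, 0.09]
[422.69313011 161.36858872 143.61978218]
```

View pics/w3.png

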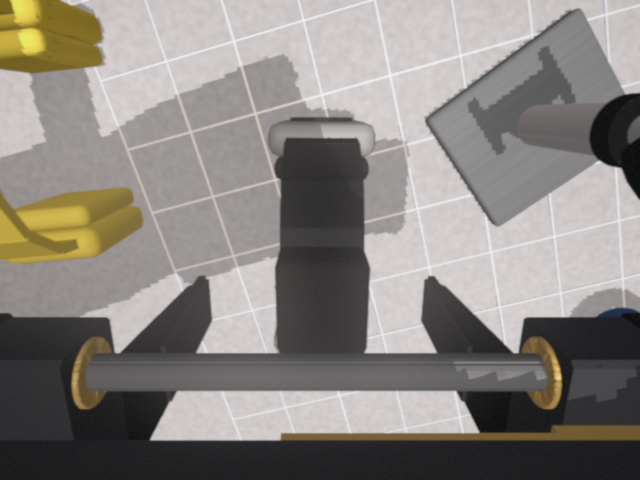

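The broad block sits centred between the fingers: block columns 278–368, finger tips 208 and 428. Next I lower the last 4 mm and close.

Request:
apply_moves(
  increments=[
    [[0,0.35,0],[0,0.7,0],9.5],
    [[0,0,0],[0,0,0],3.0],
    [[0,0,0],[0,0,0],3.0],
    [[0,0,0],[0,0,0],3.0],
    [[0,0,0],[0,0,0],3.0],
  ],
)

```text
t: 5.7
eef_pos: [423.1, 161.5, 140.6]
tcp_rot: [-1.574, -0.001, -1.845]
ft_force: [-0.6, 1.4, -0.5]
opening: 0.634
```

Request:
apply_moves(
  increments=[
    [[0,0,0],[0,0,0],3.0],
    [[0,0,0],[0,0,0],3.0],
    [[0,-0.5,0],[0,0,0],3.0],
    [[0,-1.0,0],[0,0,0],3.0],
    [[0,-1.0,0],[0,0,0],3.0],
  ],
)

```text
t: 6.32
eef_pos: [422.8, 161.4, 166.6]
tcp_rot: [-1.575, -0.002, -1.845]
ft_force: [-0.7, -0.4, -2.3]
opening: 0.415
```

Run:
```python
from h import *
T,s=tool(); print(s['eef_pos'],s['ft_force'],s['opening'],s['moment'])
plan([*s['eef_pos'][:2],375],np.radians(-16),5)
a=shot('scene'); np.set_printoptions(precision=1,suppress=True)
for d in nets.mark_of(a,'broad_muffs')+nets.mark_of(a,'broad_crown'): q=world(a,d['point']); print(round(d['confidence'],2),q)
```

```text
[422.77666884 161.40261347 166.61976085] [-0.66325272 -0.41184427 -2.26733515] 0.4154250687164206 [-0.06306612  0.0614787  -0.00218216]
total tool shift cm [  0.04 -20.84  -0.09] turn [0.2 0.3 0.1] J6 0.49275091414877553
[0.01, -4.17, -0.02] [0.05, 0.05, 0.02]
[0.01, -4.17, -0.01] [0.05, 0.05, 0.02]
[0.01, -4.17, -0.01] [0.05, 0.05, 0.02]
[0.0, -4.17, -0.01] [0.05, 0.05, 0.02]
[0.0, -4.17, -0.0] [0.05, 0.05, 0.02]
0.94 [275.1 270.2 122.2]
0.65 [423.6 158.8 152.5]
```

Held: opening 39.5 mm, weight 2.3 N. Next I lift and look at the stand on the way.

Request:
apply_moves(
  increments=[
    [[0,-3.5,0],[0,0,0],3.0],
    [[0,-4.0,0],[0,0,0],3.0],
    [[0,-4.0,0],[0,0,0],3.0],
    [[0,-4.0,0],[0,0,0],3.0],
    [[0,-2.5,0],[0,0,0],3.0],
  ],
)

```text
t: 7.1
eef_pos: [422.3, 161.2, 349.5]
tcp_rot: [-1.579, -0.004, -1.845]
ft_force: [-0.7, 0.2, -2.2]
opening: 0.418
```

Run:
```python
from h import *
import pickle
T,s=tool(); print(s['eef_pos'],s['ft_force'],s['opening'])
w=shot('wrist'); pickle.dump({k:w[k] for k in('img','M','f','cx','cy')},open('w4.pkl','wb'))
np.set_printoptions(precision=1,suppress=True)
for th in('broad_stand','broad_post'):
  for d in nets.mark_of(w,th): q=world(w,d['point']); print(th,round(d['confidence'],2),q,pix(w,q))
print(pix(w,[591,190,163]))
c=w['img'][20:260,380:640]; c=cv2.resize(cv2.convertScaleAbs(c,alpha=1.3,beta=10),None,fx=2.5,fy=2.5,interpolation=cv2.INTER_CUBIC); cv2.imwrite('pics/w4c.png',c[:,:,::-1])
```

```text
[422.27660814 161.20255573 349.52679002] [-0.68664568  0.18335883 -2.16972097] 0.41828501104527643
broad_stand 0.68 [591.6 188.3   2.3] [448.6 118.6]
broad_post 0.66 [591.7 193.  117.2] [484.4 115.9]
[505.2 120.4]
```

View pics/w4c.png

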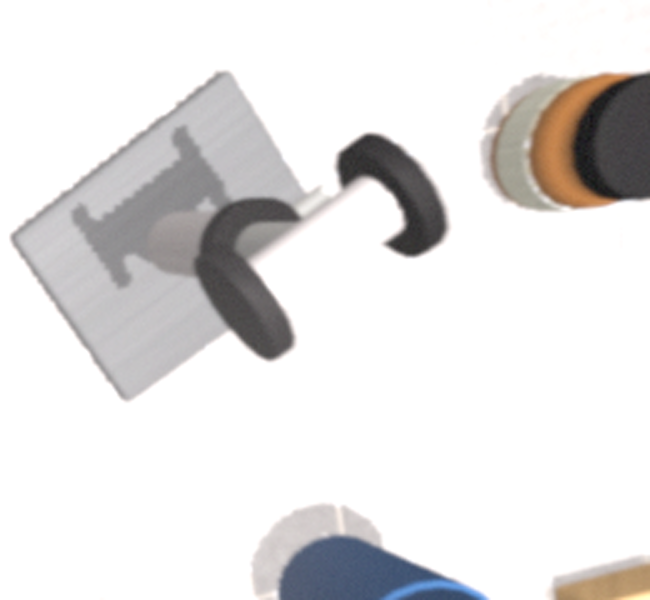

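The wrist crop shows both discs of the broad stand clearly, crop centres about (248,280) and (392,195). Next I fit the stand model (x, y, yaw, height) to the dark disc silhouettes in all three views.

```bash
cat >> h.py <<'E'
from scipy.optimize import minimize
def circ(c,u,r):
    v=np.array([-u[1],u[0],0]); t=np.linspace(0,2*np.pi,40); return [c+r*np.cos(a)*v+r*np.sin(a)*np.array([0,0,1]) for a in t]
def hull(p,pts,m,val,S,o):
    q=np.array([(pix(p,x)-o)*S for x in pts]); cv2.fillConvexPoly(m,cv2.convexHull(np.round(q*16).astype(np.int32)),val,shift=4)
def fitstand(views,L,x0,thr=70,dbg=None,fix_h=None):
    S=4; data=[]
    for p in views:
        c=np.array([x0[0],x0[1],x0[3]]); h=int(62*p['f']/(np.linalg.inv(p['M'])@np.r_[c,1])[2]); o=np.round(pix(p,c)).astype(int)-h
        a=np.maximum(o,0); b=np.minimum(o+2*h,[640,480]); im=p['img'][a[1]:b[1],a[0]:b[0]]
        g=cv2.resize(im.max(2),None,fx=S,fy=S,interpolation=cv2.INTER_CUBIC); data.append((p,a-.5+.5/S,g))
    def masks(x,p,o,g):
        u=np.array([np.cos(x[2]),np.sin(x[2]),0]); c=np.array([x[0],x[1],x[3]]); m=np.zeros_like(g)
        cam=p['M'][:3,3]; sg=1 if (cam-c)@u>0 else -1
        f=lambda s,v:hull(p,circ(c+s*(L/2)*u,u,22)+circ(c+s*(L/2+8)*u,u,22),m,v,S,o)
        f(-sg,1); hull(p,circ(c-L/2*u,u,11)+circ(c+L/2*u,u,11),m,0,S,o); f(sg,1); return m
    def cost(x):
        J=0
        for p,o,g in data:
            m=masks(x,p,o,g)>0; roi=cv2.dilate(m.astype(np.uint8),np.ones((3,3)),iterations=4*S//2)>0
            d=g<thr; J+=(roi&(m^d)).sum()/m.sum()
        return J
    best=min((minimize(cost,np.add(x0,e),method='Nelder-Mead',options=dict(initial_simplex=np.add(x0,e)+np.array([[0,0,0,0],[6,0,0,0],[0,6,0,0],[0,0,.12,0],[0,0,0,6]]),maxiter=250)) for e in ([0,0,0,0],[3,-3,.05,-4],[-3,3,-.05,4])),key=lambda r:r.fun)
    if dbg:
        out=[]
        for p,o,g in data:
            m=masks(best.x,p,o,g); im=cv2.cvtColor(g,cv2.COLOR_GRAY2BGR); cs,_=cv2.findContours(m,0,2); cv2.drawContours(im,cs,-1,(0,0,255),1); out.append(cv2.resize(im,(260,260)))
        cv2.imwrite('pics/'+dbg,np.hstack(out))
    return best.x,best.fun
E
python3 - <<'E'
from h import *
import pickle
np.set_printoptions(precision=3,suppress=True)
w=pickle.load(open('w4.pkl','rb')); a=shot('scene'); b=shot('side')
B=[591,190,.41,163]
for v in ([w],[a,b],[w,a,b]): print(len(v),*fitstand(v,47,B,dbg='fitB.png'))
print('N',*fitstand([a,b],29,[613,-152.5,.09,193.6],dbg='fitN.png'))
i=np.vstack([cv2.imread('pics/fitB.png'),np.pad(cv2.imread('pics/fitN.png'),((0,0),(0,260),(0,0)))]); cv2.imwrite('pics/fit.png',i)
E
```

```text
1 [595.825 189.425   0.38  151.214] 0.23718750909461309
2 [590.042 188.401   0.34  163.697] 0.5923778549543366
3 [590.109 189.724   0.362 163.43 ] 0.9038099937111356
N [ 610.364 -153.099    0.012  191.46 ] 0.3946376624779211
```

View pics/fit.png

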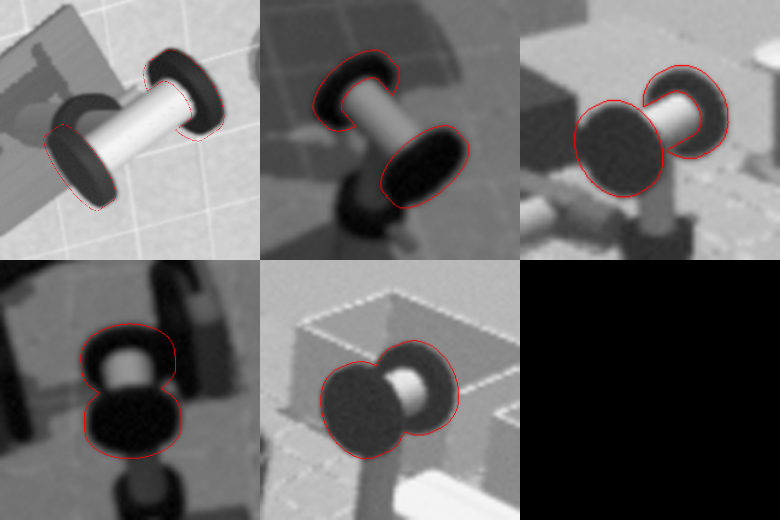

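The fitted outlines lie on the discs in all views. Broad bar: centre (590.5,189.6), yaw 0.365, top ≈ 174. Narrow bar: centre (610.4,−153), yaw ≈ 0.01, top ≈ 202.5. Next I carry the broad pair over.

Run:
```python
from h import *
plan([590.8,189.6,350],.365,8)
```

```text
total tool shift cm [-7.33 -0.57 15.49] turn [  0.7 -36.6   0.1] J6 0.4927518267354842
[-0.92, -0.07, 1.94] [0.09, -4.58, 0.01]
[-0.76, -0.07, 2.0] [0.09, -4.58, 0.01]
[-0.6, -0.06, 2.06] [0.09, -4.58, 0.01]
[-0.43, -0.06, 2.1] [0.09, -4.58, 0.01]
[-0.26, -0.06, 2.13] [0.09, -4.58, 0.01]
[-0.09, -0.05, 2.14] [0.09, -4.58, 0.01]
[0.08, -0.05, 2.14] [0.09, -4.58, 0.01]
[0.25, -0.05, 2.13] [0.09, -4.58, 0.01]
```

Request:
apply_moves(
  increments=[
    [[-0.9,-0.2,1.9],[0.1,-4.6,0],3.0],
    [[-0.8,-0.2,2.0],[0.1,-4.6,0],3.0],
    [[-0.6,-0.2,2.05],[0.1,-4.6,0],3.0],
    [[-0.4,-0.1,2.1],[0.1,-4.6,0],3.0],
    [[-0.3,-0.1,2.1],[0.1,-4.6,0],3.0],
  ],
)

```text
t: 7.98
eef_pos: [527.1, 179.9, 344.6]
tcp_rot: [-1.588, -0.004, -1.431]
ft_force: [0.2, -0.2, -2.8]
opening: 0.418
```

Request:
apply_moves(
  increments=[
    [[-0.1,-0.1,2.1],[0.1,-4.6,0],3.0],
    [[0.1,-0.1,2.1],[0.1,-4.6,0],3.0],
    [[0.2,0,2.1],[0.1,-4.6,0],3.0],
    [[0,0,0],[0,0,0],3.0],
    [[0,0,0],[0,0,0],3.0],
  ],
)

```text
t: 8.6
eef_pos: [590.1, 191.9, 335.1]
tcp_rot: [-1.598, 0.003, -1.185]
ft_force: [-0.2, 0.4, -3.0]
opening: 0.415
```

Run:
```python
from h import *
np.set_printoptions(precision=3,suppress=True)
T,s=tool(); print(s['eef_pos'],s['tcp_rot'],s['ft_force'],s['opening'])
plan([590.8,189.6,350],.365,1)
```

```text
[590.112 191.922 335.097] [-1.598  0.003 -1.185] [-0.242  0.417 -3.029] 0.4147928433827277
total tool shift cm [ 0.24 -1.49 -0.06] turn [ 1.6  1.2 -0.1] J6 -0.17688266661683077
[0.24, -1.49, -0.06] [1.55, 1.22, -0.13]
```

Request:
apply_moves(
  increments=[
    [[0.2,0,-0.1],[1.8,1.2,-0.1],3.0],
    [[0,2.2,0],[0,0,0],3.0],
    [[0,2.5,0],[0,0,0],3.0],
    [[0,2.5,0],[0,0,0],3.0],
    [[0,2.0,0],[0,0,0],3.0],
  ],
)

```text
t: 9.22
eef_pos: [586.5, 189.3, 241.4]
tcp_rot: [-1.565, 0.0, -1.213]
ft_force: [0.4, 0.3, -2.1]
opening: 0.42
```

Run:
```python
from h import *
np.set_printoptions(precision=3,suppress=True)
T,s=tool(); print(s['eef_pos'],s['tcp_rot'],s['ft_force'],s['opening'])
plan([590.8,189.6,203],.365,1)
a=shot('scene');b=shot('side')
c=np.hstack([cv2.resize(a['img'][140:300,340:500],(480,480)),cv2.resize(b['img'][120:280,200:360],(480,480))])
c=cv2.resize(cv2.convertScaleAbs(c,alpha=1.8,beta=15),(800,400)); cv2.imwrite('pics/b5.png',c[:,:,::-1])
```

```text
[586.541 189.345 241.355] [-1.565  0.    -1.213] [ 0.386  0.341 -2.109] 0.41971267173870846
total tool shift cm [0.13 3.84 0.38] turn [-0.3 -0.4 -0. ] J6 -0.15427387211332416
[0.13, 3.84, 0.38] [-0.34, -0.39, -0.03]
```

View pics/b5.png

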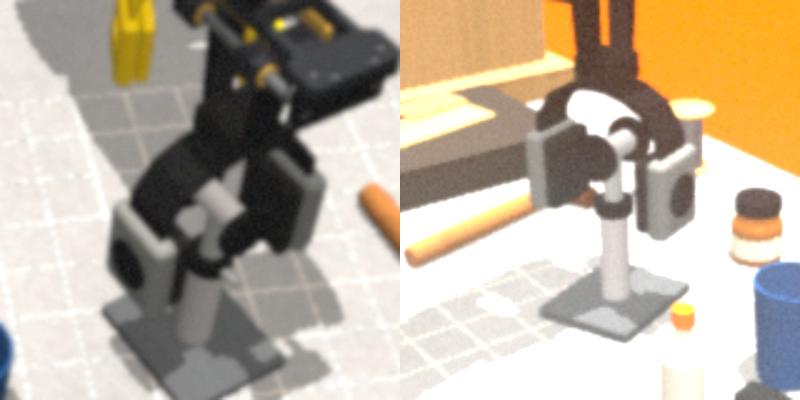

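The cups straddle the bar in both views. I correct 4 mm along the bar while still above the discs.

Request:
apply_moves(
  increments=[
    [[0.1,0,0.35],[-0.3,-0.4,0],3.0],
    [[0,0.9,0.05],[0,0,0],3.0],
    [[0,1.0,0.05],[0,0,0],3.0],
    [[0,0.9,0],[0,0,0],3.0],
    [[0,0.3,0],[0,0,0],3.0],
  ],
)

```text
t: 9.95
eef_pos: [591.0, 190.0, 209.7]
tcp_rot: [-1.571, 0.001, -1.206]
ft_force: [-0.5, -0.2, -2.4]
opening: 0.423
```

Run:
```python
from h import *
np.set_printoptions(precision=3,suppress=True)
T,s=tool(); print(s['eef_pos'],s['tcp_rot'],s['ft_force'],s['opening'])
plan([590.8,189.6,200],.365,1)
```

```text
[590.957 190.021 209.663] [-1.571  0.001 -1.206] [-0.498 -0.195 -2.435] 0.42312339111256414
total tool shift cm [ 0.03  0.97 -0.03] turn [-0. -0. -0.] J6 -0.16056262709759986
[0.03, 0.97, -0.03] [-0.01, -0.01, -0.03]
```

Request:
apply_moves(
  increments=[
    [[0,0.25,0],[0,0,0],3.0],
    [[0,0.25,0],[0,0,0],3.0],
    [[0,0.2,0],[0,0,0],3.0],
    [[0,0.2,0],[0,0,0],3.0],
    [[0,0.2,0],[0,0,0],3.0],
  ],
)

```text
t: 10.58
eef_pos: [591.2, 190.1, 198.3]
tcp_rot: [-1.57, 0.0, -1.206]
ft_force: [-0.5, 0.8, -3.5]
opening: 0.419
```

Run:
```python
from h import *
np.set_printoptions(precision=3,suppress=True)
T,s=tool(); print(s['eef_pos'],s['tcp_rot'],s['ft_force'],s['opening'],s['moment'])
```

```text
[591.151 190.064 198.318] [-1.57   0.    -1.206] [-0.516  0.8   -3.537] 0.4193228781779385 [-0.084  0.048  0.017]
```

Request:
apply_moves(
  increments=[
    [[0,0.1,0],[0,0,0],3.0],
    [[0,0.1,0],[0,0,0],3.0],
    [[0,0.1,0],[0,0,0],3.0],
    [[0,0.1,0],[0,0,0],3.0],
    [[0,0.1,0],[0,0,0],3.0],
  ],
)

```text
t: 11.2
eef_pos: [591.2, 190.1, 193.0]
tcp_rot: [-1.57, 0.0, -1.206]
ft_force: [0.0, 0.0, -2.7]
opening: 0.419
```

Request:
apply_moves(
  increments=[
    [[0,0.05,0],[0,0,0],3.0],
    [[0,0.05,0],[0,0,0],3.0],
    [[0,0.05,0],[0,0,0],3.0],
    [[0,0.05,0],[0,0,0],3.0],
    [[0,0,0],[0,0,0],3.0],
  ],
)

```text
t: 11.82
eef_pos: [591.2, 190.1, 190.9]
tcp_rot: [-1.57, 0.0, -1.206]
ft_force: [1.0, 0.1, -2.5]
opening: 0.416
```

Request:
apply_moves(
  increments=[
    [[0,0.05,0],[0,0,0],3.0],
    [[0,0.05,0],[0,0,0],3.0],
    [[0,0.05,0],[0,0,0],3.0],
    [[0,0,0],[0,0,0],3.0],
    [[0,0,0],[0,0,0],3.0],
  ],
)

```text
t: 12.45
eef_pos: [591.2, 190.1, 189.5]
tcp_rot: [-1.57, 0.0, -1.206]
ft_force: [-0.1, 0.9, -2.4]
opening: 0.418
```

Request:
apply_moves(
  increments=[
    [[0,0.05,0],[0,0,0],3.0],
    [[0,0.05,0],[0,0,0],3.0],
    [[0,0,0],[0,0,0],3.0],
    [[0,0,0],[0,0,0],3.0],
    [[0,0,0],[0,0,0],3.0],
  ],
)

```text
t: 13.08
eef_pos: [591.3, 190.1, 189.4]
tcp_rot: [-1.569, 0.0, -1.206]
ft_force: [-1.4, -0.4, 2.0]
opening: 0.42
```

Contact at TCP z = 189.4: the force changed from −2.4 to +2.0 N, so the bar top is at about 174, as fitted. Next I release and rise.

Request:
apply_moves(
  increments=[
    [[0,0,0],[0,0,0],6.5],
    [[0,0,0],[0,0,0],6.5],
    [[0,0,0],[0,0,0],6.5],
    [[0,0,0],[0,0,0],6.5],
    [[0,0,0],[0,0,0],6.5],
  ],
)

```text
t: 13.7
eef_pos: [591.7, 190.2, 189.1]
tcp_rot: [-1.568, 0.0, -1.206]
ft_force: [0.1, -0.3, 0.0]
opening: 0.681
```

Run:
```python
from h import *
np.set_printoptions(precision=3,suppress=True)
T,s=tool(); print(s['eef_pos'],s['tcp_rot'],s['ft_force'],s['opening'])
a=shot('scene');b=shot('side')
for p in (a,b):
  for th in('broad_muffs','broad_crown','narrow_block','narrow_muffs'):
    for d in nets.mark_of(p,th): print(th,round(d['confidence'],2),world(p,d['point']))
```

```text
[591.72  190.178 189.098] [-1.568  0.    -1.206] [ 0.134 -0.291  0.013] 0.6810932168790652
broad_muffs 0.95 [591.222 193.252  50.296]
broad_crown 0.85 [595.123 185.982 175.504]
broad_crown 0.74 [274.824 267.544 122.739]
narrow_block 0.92 [ 446.954 -180.372  141.835]
narrow_block 0.78 [ 297.357 -223.775  141.119]
broad_muffs 0.8 [590.155 190.209  49.075]
broad_muffs 0.56 [274.027 272.054   0.682]
broad_crown 0.68 [274.032 267.862 123.426]
narrow_block 0.96 [ 449.204 -184.637  144.263]
narrow_block 0.91 [ 293.355 -225.717  144.045]
narrow_block 0.7 [ 447.339 -186.697  121.211]
narrow_block 0.54 [ 611.554 -147.805  118.267]
narrow_muffs 0.73 [ 445.054 -184.105   -1.172]
narrow_muffs 0.3 [ 451.875 -186.422  143.92 ]
```

Request:
apply_moves(
  increments=[
    [[0,-0.5,0],[0,0,0],6.5],
    [[0,-1.0,0],[0,0,0],6.5],
    [[0,-2.0,0],[0,0,0],6.5],
    [[0,-4.0,0],[0,0,0],9.5],
    [[0,-5.0,0],[0,0,0],9.5],
  ],
)

```text
t: 14.82
eef_pos: [590.5, 189.8, 316.6]
tcp_rot: [-1.573, 0.001, -1.206]
ft_force: [0.7, 0.3, 0.3]
opening: 0.835
```

Run:
```python
from h import *
np.set_printoptions(precision=3,suppress=True)
T,s=tool(); print(s['eef_pos'],s['tcp_rot'],s['ft_force'],s['opening'])
plan([440,-184,345],np.radians(15),10)
```

```text
[590.473 189.826 316.628] [-1.573  0.001 -1.206] [0.662 0.34  0.253] 0.8348509562004237
total tool shift cm [ 29.55  -2.8  -27.4 ] turn [ 0.1  5.9 -0. ] J6 -0.16046407040974944
[2.96, -0.28, -2.74] [0.01, 0.59, -0.0]
[2.98, -0.28, -2.71] [0.01, 0.59, -0.0]
[3.01, -0.28, -2.68] [0.01, 0.59, -0.0]
[3.04, -0.28, -2.65] [0.01, 0.59, -0.0]
[3.07, -0.28, -2.62] [0.01, 0.59, -0.0]
[3.09, -0.28, -2.58] [0.01, 0.59, -0.0]
[3.12, -0.28, -2.55] [0.01, 0.59, -0.0]
[3.15, -0.28, -2.52] [0.01, 0.59, -0.0]
[3.17, -0.28, -2.49] [0.01, 0.59, -0.0]
[3.2, -0.28, -2.45] [0.01, 0.59, -0.0]
```

Request:
apply_moves(
  increments=[
    [[3.0,-0.4,-2.7],[0,0.6,0],9.5],
    [[3.0,-0.4,-2.7],[0,0.6,0],9.5],
    [[3.0,-0.4,-2.7],[0,0.6,0],9.5],
    [[3.0,-0.4,-2.65],[0,0.6,0],9.5],
    [[3.05,-0.4,-2.6],[0,0.6,0],9.5],
  ],
)

```text
t: 15.45
eef_pos: [514.4, 0.2, 344.7]
tcp_rot: [-1.562, -0.002, -1.256]
ft_force: [1.2, 0.1, -0.3]
opening: 0.998
```

Request:
apply_moves(
  increments=[
    [[3.1,-0.4,-2.6],[0,0.6,0],9.5],
    [[3.1,-0.4,-2.55],[0,0.6,0],9.5],
    [[3.1,-0.4,-2.5],[0,0.6,0],9.5],
    [[3.1,-0.3,-2.5],[0,0.6,0],9.5],
    [[1.5,0,-1.2],[0,0.6,0],9.5],
  ],
)

```text
t: 16.08
eef_pos: [442.5, -171.8, 364.3]
tcp_rot: [-1.557, -0.005, -1.311]
ft_force: [0.0, 0.3, 0.3]
opening: 1.001
```

Run:
```python
from h import *
import pickle
np.set_printoptions(precision=3,suppress=True)
T,s=tool(); print(s['eef_pos'],s['tcp_rot'],s['ft_force'],s['opening'])
w=shot('wrist'); pickle.dump({k:w[k] for k in('img','M','f','cx','cy')},open('w6.pkl','wb'))
for th in('narrow_block','narrow_muffs','narrow_stand'):
  for d in nets.mark_of(w,th): q=world(w,d['point']); print(th,round(d['confidence'],2),q,pix(w,q))
r=rectify(w,(447.5,-184),155,100,3); i=np.hstack([cv2.resize(w['img'],(500,375)),cv2.resize(cv2.convertScaleAbs(r,alpha=2.2),(375,375))])
r=cv2.convertScaleAbs(r,alpha=2.2)
c=np.hstack([cv2.resize(r,(400,400)),cv2.resize(w['img'],(400,400))]); cv2.imwrite('pics/n6.png',c[:,:,::-1])
```

```text
[ 442.492 -171.8    364.271] [-1.557 -0.005 -1.311] [0.007 0.334 0.27 ] 1.0013460701840418
narrow_block 0.92 [ 446.515 -182.62   144.963] [314.516 210.615]
narrow_block 0.87 [ 295.124 -228.076  143.566] [151.254 215.619]
narrow_muffs 0.86 [ 447.684 -184.651    2.918] [313.934 186.834]
narrow_stand 0.85 [ 609.671 -149.899   -0.819] [439.728 192.271]
narrow_stand 0.27 [ 447.314 -186.675  128.235] [314.088 210.745]
```

View pics/n6.png

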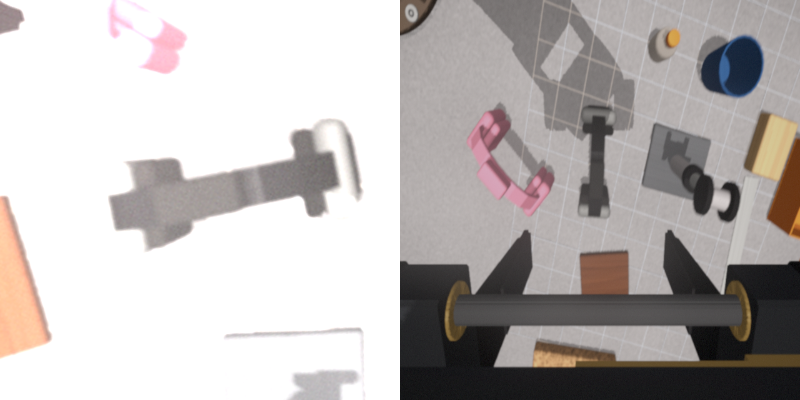

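Rectified (left, 2 px/mm): the narrow band runs from (112,212) to (330,170), so the muffs' x heads about 10°, and the block is near (200,197), i.e. (447,−184). On the right, the narrow stand's discs are near (703,193) and (725,201).

Run:
```python
from h import *
import pickle
np.set_printoptions(precision=3,suppress=True)
w=pickle.load(open('w6.pkl','rb')); a=shot('scene'); b=shot('side'); N=[610.4,-153.1,.012,191.5]
for v in ([w],[a,b],[w,a,b]): print(len(v),*fitstand(v,29,N,dbg='fitN2.png'))
plan([447.3,-184,200],np.radians(10),5)
plan([447.3,-184,200],np.radians(10),1)
```

```text
1 [ 616.818 -155.353    0.108  177.83 ] 0.18352272727272728
2 [ 609.847 -152.913    0.009  191.697] 0.4204878735066966
3 [ 608.892 -152.881    0.064  189.992] 0.6569013975515066
total tool shift cm [ 1.42 16.34 -0.22] turn [-0.7  5.   0.2] J6 -0.7717312751423633
[0.28, 3.27, -0.04] [-0.15, 1.01, 0.04]
[0.29, 3.27, -0.03] [-0.15, 1.01, 0.04]
[0.29, 3.27, -0.02] [-0.15, 1.01, 0.04]
[0.29, 3.27, -0.0] [-0.15, 1.01, 0.04]
[0.29, 3.27, 0.01] [-0.15, 1.01, 0.04]
total tool shift cm [ 1.42 16.34 -0.22] turn [-0.7  5.   0.2] J6 -0.7717312751423633
[1.42, 16.34, -0.22] [-0.74, 5.03, 0.21]
```

Request:
apply_moves(
  increments=[
    [[0.3,2.5,0],[-0.6,2.5,0.2],9.5],
    [[0.3,3.2,0],[0,2.5,0],9.5],
    [[0.3,3.2,0],[0,0,0],9.5],
    [[0.3,3.2,0],[0,0,0],9.5],
    [[0.1,1.5,0],[0,0,0],9.5],
  ],
)

```text
t: 17.0
eef_pos: [449.5, -178.5, 225.0]
tcp_rot: [-1.566, -0.002, -1.391]
ft_force: [0.0, -0.7, -0.1]
opening: 1.001
```

Run:
```python
from h import *
np.set_printoptions(precision=3,suppress=True)
w=shot('wrist');T,s=tool(); print(s['eef_pos'],s['tcp_rot'],s['ft_force'])
for th in('narrow_block','narrow_crown'):
  for d in nets.mark_of(w,th): q=world(w,d['point']); print(th,round(d['confidence'],2),q,pix(w,q))
plan([447.3,-184,140],np.radians(10),1)
cv2.imwrite('pics/n7.png',w['img'][:,:,::-1])
```

```text
[ 449.183 -178.244  223.841] [-1.567 -0.001 -1.391] [-0.316  0.541 -1.712]
narrow_block 0.68 [ 447.442 -183.593  145.065] [311.326 251.249]
narrow_block 0.61 [ 295.67  -229.674  143.582] [ 70.308 276.92 ]
narrow_crown 0.91 [ 451.57  -184.013  128.312] [317.35  244.881]
narrow_crown 0.66 [ 293.255 -225.361  123.28 ] [ 83.269 259.552]
total tool shift cm [ 0.45  8.63 -0.38] turn [-0.3  0.3  0.1] J6 -0.69657650948907
[0.45, 8.63, -0.38] [-0.33, 0.29, 0.15]
```

View pics/n7.png

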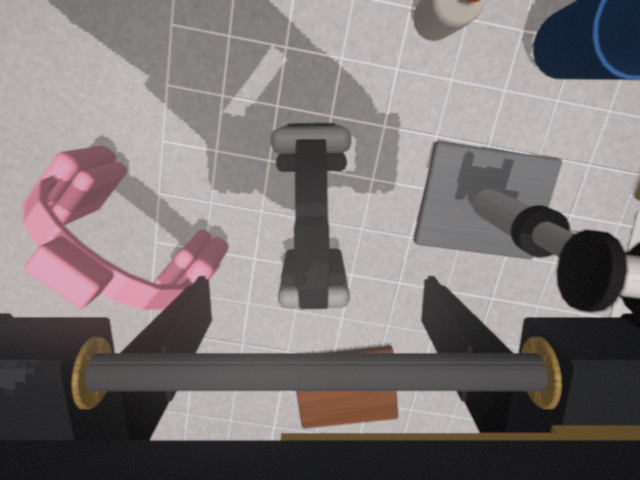

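The narrow band is square to the jaws and sits at column 312 against 318 for the jaw centre. Descending with that correction.

Request:
apply_moves(
  increments=[
    [[0.25,1.2,-0.25],[-0.3,0.3,0.1],9.5],
    [[0.2,2.2,0],[0,0,0],9.5],
    [[0,2.2,0],[0,0,0],9.5],
    [[0,1.4,0],[0,0,0],9.5],
    [[0,0.3,0],[0,0,0],9.5],
  ],
)

```text
t: 17.77
eef_pos: [449.6, -184.0, 152.8]
tcp_rot: [-1.567, -0.004, -1.396]
ft_force: [-0.5, -0.4, 0.7]
opening: 1.002
```

Run:
```python
from h import *
np.set_printoptions(precision=3,suppress=True)
T,s=tool(); print(s['eef_pos'],s['tcp_rot'],s['ft_force'])
plan([447.3,-184,140.5],np.radians(10),1)
```

```text
[ 449.562 -183.96   152.784] [-1.567 -0.004 -1.396] [-0.505 -0.374  0.666]
total tool shift cm [-0.04  1.23 -0.23] turn [-0.2  0.   0.2] J6 -0.6986087193953848
[-0.04, 1.23, -0.23] [-0.23, 0.04, 0.24]
```

Request:
apply_moves(
  increments=[
    [[0,0.5,-0.2],[-0.2,0,0.2],9.5],
    [[0,0.5,0],[0,0,0],9.5],
    [[0,0.2,0],[0,0,0],9.5],
    [[0,0,0],[0,0,0],9.5],
    [[0,0,0],[0,0,0],9.5],
  ],
)

```text
t: 18.4
eef_pos: [448.1, -184.7, 141.4]
tcp_rot: [-1.569, -0.002, -1.396]
ft_force: [-0.4, -0.4, 0.4]
opening: 0.997
```

Request:
apply_moves(
  increments=[
    [[0,0,0],[0,0,0],1.2],
    [[0,0,0],[0,0,0],1.2],
    [[0,0,0],[0,0,0],1.2],
    [[0,0,0],[0,0,0],1.2],
    [[0,0,0],[0,0,0],1.2],
  ],
)

```text
t: 19.02
eef_pos: [448.2, -184.7, 141.7]
tcp_rot: [-1.568, -0.003, -1.396]
ft_force: [0.2, 0.9, 0.3]
opening: 0.53
```

Request:
apply_moves(
  increments=[
    [[0,0,0],[0,0,0],1.2],
    [[0,0,0],[0,0,0],1.2],
    [[0,0,0],[0,0,0],1.2],
    [[0,0,0],[0,0,0],1.2],
    [[0,0,0],[0,0,0],1.2],
  ],
)

```text
t: 19.65
eef_pos: [448.2, -184.7, 141.7]
tcp_rot: [-1.568, -0.002, -1.396]
ft_force: [-0.5, 0.0, -0.2]
opening: 0.227
```

Gripped: 21.6 mm, TCP 141.7 mm above the origin plane. Lifting.

Request:
apply_moves(
  increments=[
    [[0,0,0],[0,0,0],1.2],
    [[0,-0.5,0],[0,0,0],1.2],
    [[0,-1.5,0],[0,0,0],1.2],
    [[0,-3.0,0],[0,0,0],1.2],
    [[0,-4.0,0],[0,0,0],1.2],
  ],
)

```text
t: 20.27
eef_pos: [446.5, -183.8, 231.8]
tcp_rot: [-1.574, 0.002, -1.396]
ft_force: [-0.2, -0.6, -2.1]
opening: 0.229
```

Request:
apply_moves(
  increments=[
    [[0,-4.0,0],[0,0,0],1.2],
    [[0,-4.0,0],[0,0,0],1.2],
    [[0,-4.0,0],[0,0,0],1.2],
    [[0,-2.5,0],[0,0,0],1.2],
    [[0,0,0],[0,0,0],1.2],
  ],
)

```text
t: 20.9
eef_pos: [446.0, -183.3, 384.7]
tcp_rot: [-1.571, 0.0, -1.396]
ft_force: [0.6, -0.3, -2.3]
opening: 0.229
```

Run:
```python
from h import *
np.set_printoptions(precision=3,suppress=True)
T,s=tool(); print(s['eef_pos'],s['tcp_rot'],s['ft_force'],s['opening'])
w=shot('wrist');a=shot('scene');b=shot('side'); N=[610,-153,.03,191.5]
for v in ([w,b],[w,a],[w,a,b]): print(*fitstand(v,29,N,dbg='fitN3.png'))
for p in (w,a,b):
 for th in('narrow_stand','narrow_post'):
  for d in nets.mark_of(p,th)[:1]: print(th,round(d['confidence'],2),world(p,d['point']))
plan([610,-153,375],.03,8)
```

```text
[ 446.007 -183.333  384.678] [-1.571  0.    -1.396] [ 0.596 -0.301 -2.288] 0.22919611164416834
[ 608.863 -150.933    0.063  190.216] 0.4547703004931008
[ 608.941 -151.932    0.048  190.569] 0.346368556490964
[ 608.898 -151.9      0.051  190.445] 0.6110761668762464
narrow_stand 0.71 [ 613.014 -148.015   -1.997]
narrow_post 0.85 [ 613.211 -150.861  113.586]
narrow_stand 0.79 [ 609.656 -150.948   -1.231]
narrow_post 0.94 [ 609.894 -149.137  113.53 ]
narrow_stand 0.94 [ 603.915 -155.614    4.634]
narrow_post 0.84 [ 608.213 -149.167  116.585]
total tool shift cm [-0.12  0.72 16.69] turn [ 0.2  8.3 -0.1] J6 -0.7021285232610089
[-0.01, 0.09, 2.09] [0.03, 1.04, -0.02]
[-0.05, 0.09, 2.09] [0.03, 1.04, -0.02]
[-0.09, 0.09, 2.08] [0.03, 1.04, -0.02]
[-0.13, 0.09, 2.08] [0.03, 1.04, -0.02]
[-0.17, 0.09, 2.08] [0.03, 1.04, -0.02]
[-0.2, 0.1, 2.08] [0.03, 1.04, -0.02]
[-0.24, 0.1, 2.07] [0.03, 1.04, -0.02]
[-0.28, 0.1, 2.07] [0.03, 1.04, -0.02]
```

View pics/fitN3.png

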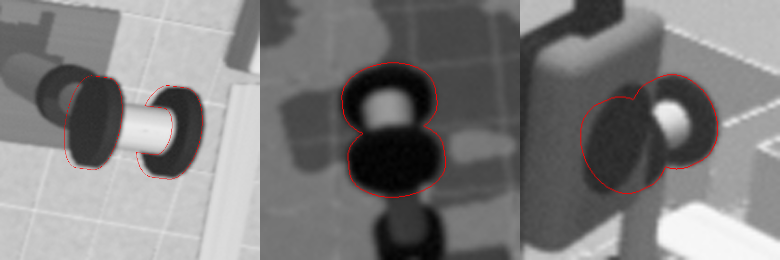

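The best estimate for the narrow bar is (610,−152.5), yaw ≈ 0.045 (the foot edges agree), top ≈ 202. The side view is partly hidden by the carried pair this time.

Request:
apply_moves(
  increments=[
    [[0,-0.1,2.1],[0,1,0],1.2],
    [[-0.05,-0.1,2.1],[0,1,0],1.2],
    [[-0.1,-0.1,2.1],[0,1,0],1.2],
    [[-0.1,-0.1,2.1],[0,1,0],1.2],
    [[-0.15,-0.1,2.1],[0,1,0],1.2],
  ],
)

```text
t: 21.98
eef_pos: [551.5, -164.5, 386.5]
tcp_rot: [-1.576, 0.003, -1.487]
ft_force: [0.1, -0.5, -3.0]
opening: 0.231
```

Request:
apply_moves(
  increments=[
    [[-0.2,-0.1,2.1],[0,1,0],1.2],
    [[-0.2,-0.1,2.1],[0,1,0],1.2],
    [[-0.2,0,1.6],[0,0,0],1.2],
    [[0,0,0],[0,0,0],1.2],
    [[0,0,0],[0,0,0],1.2],
  ],
)

```text
t: 22.6
eef_pos: [611.4, -154.1, 385.3]
tcp_rot: [-1.58, 0.004, -1.522]
ft_force: [-0.0, -0.5, -2.7]
opening: 0.227
```

Run:
```python
from h import *
np.set_printoptions(precision=3,suppress=True)
T,s=tool(); print(s['eef_pos'],s['tcp_rot'],s['ft_force'],s['opening'])
plan([610,-152.5,375],.045,1)
```

```text
[ 611.417 -154.082  385.321] [-1.58   0.004 -1.522] [-0.034 -0.508 -2.721] 0.2273756011105092
total tool shift cm [-0.16  1.03 -0.12] turn [ 0.5  0.2 -0.2] J6 -0.400077209485537
[-0.16, 1.03, -0.12] [0.53, 0.19, -0.24]
```

Next down to about TCP 250, with the crown still above the discs.

Request:
apply_moves(
  increments=[
    [[-0.15,1.0,-0.1],[0.5,0.2,-0.2],1.2],
    [[0,3.0,0],[0,0,0],1.2],
    [[0,3.5,0],[0,0,0],1.2],
    [[0,3.0,0],[0,0,0],1.2],
    [[0,1.5,0],[0,0,0],1.2],
  ],
)

```text
t: 23.22
eef_pos: [607.4, -152.8, 262.2]
tcp_rot: [-1.567, -0.001, -1.528]
ft_force: [0.5, 0.3, -1.8]
opening: 0.229
```

Request:
apply_moves(
  increments=[
    [[0,0.3,0],[0,0,0],1.2],
    [[0,0,0],[0,0,0],1.2],
    [[0,0,0],[0,0,0],1.2],
    [[0,0,0],[0,0,0],1.2],
    [[0,0,0],[0,0,0],1.2],
  ],
)

```text
t: 23.85
eef_pos: [607.8, -153.1, 261.6]
tcp_rot: [-1.564, -0.003, -1.528]
ft_force: [0.2, 0.0, -2.3]
opening: 0.228
```

Run:
```python
from h import *
np.set_printoptions(precision=3,suppress=True)
T,s=tool(); print(s['eef_pos'],s['tcp_rot'],s['ft_force'],s['opening'])
plan([610,-152.5,244],.045,1)
a=shot('scene');b=shot('side')
c=np.hstack([cv2.resize(a['img'][160:300,170:310],(400,400),interpolation=cv2.INTER_CUBIC),cv2.resize(b['img'][160:300,330:470],(400,400),interpolation=cv2.INTER_CUBIC)])
cv2.imwrite('pics/n9.png',cv2.convertScaleAbs(c,alpha=2.0,beta=20)[:,:,::-1])
```

```text
[ 607.812 -153.091  261.619] [-1.564 -0.003 -1.528] [ 0.207  0.036 -2.337] 0.2277816469984078
total tool shift cm [-0.05  1.76  0.21] turn [-0.4 -0.1  0.2] J6 -0.39481266495598205
[-0.05, 1.76, 0.21] [-0.42, -0.15, 0.15]
```

View pics/n9.png

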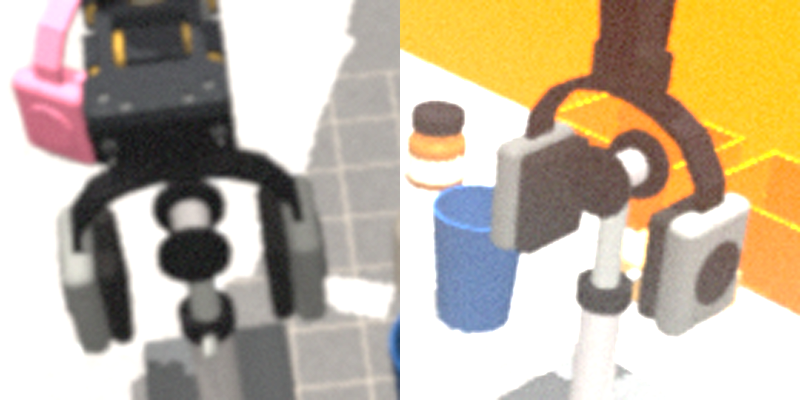

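The pair straddles the narrow bar in both views. I correct 2 mm along the bar and go down to just above the discs.

Request:
apply_moves(
  increments=[
    [[-0.05,0.3,0.2],[-0.4,-0.1,0.2],1.2],
    [[0,0.8,0],[0,0,0],1.2],
    [[0,0.7,0],[0,0,0],1.2],
    [[0,0.2,0],[0,0,0],1.2],
    [[0,0,0],[0,0,0],1.2],
  ],
)

```text
t: 24.58
eef_pos: [609.7, -152.4, 239.3]
tcp_rot: [-1.572, 0.002, -1.526]
ft_force: [0.2, 0.8, -2.3]
opening: 0.228
```

Run:
```python
from h import *
np.set_printoptions(precision=3,suppress=True)
T,s=tool(); print(s['eef_pos'],s['tcp_rot'],s['ft_force'],s['opening'])
plan([610,-152.5,226],.045,1)
```

```text
[ 609.739 -152.352  239.344] [-1.572  0.002 -1.526] [ 0.151  0.764 -2.27 ] 0.22757556649890348
total tool shift cm [0.02 1.33 0.03] turn [ 0.1 -0.  -0.1] J6 -0.39502008058643984
[0.02, 1.33, 0.03] [0.09, -0.04, -0.09]
```

Request:
apply_moves(
  increments=[
    [[0,0.3,0],[0,0,0],1.2],
    [[0,0.2,0],[0,0,0],1.2],
    [[0,0.2,0],[0,0,0],1.2],
    [[0,0.1,0],[0,0,0],1.2],
    [[0,0.1,0],[0,0,0],1.2],
  ],
)

```text
t: 25.2
eef_pos: [609.8, -152.4, 230.2]
tcp_rot: [-1.572, 0.001, -1.527]
ft_force: [0.4, -0.2, -3.0]
opening: 0.228
```

Request:
apply_moves(
  increments=[
    [[0,0.1,0],[0,0,0],1.2],
    [[0,0.1,0],[0,0,0],1.2],
    [[0,0.1,0],[0,0,0],1.2],
    [[0,0.05,0],[0,0,0],1.2],
    [[0,0,0],[0,0,0],1.2],
  ],
)

```text
t: 25.82
eef_pos: [609.9, -152.4, 226.5]
tcp_rot: [-1.572, 0.001, -1.527]
ft_force: [-0.2, -0.5, -2.8]
opening: 0.229
```

Request:
apply_moves(
  increments=[
    [[0,0.1,0],[0,0,0],1.2],
    [[0,0.1,0],[0,0,0],1.2],
    [[0,0.1,0],[0,0,0],1.2],
    [[0,0.05,0],[0,0,0],1.2],
    [[0,0,0],[0,0,0],1.2],
  ],
)

```text
t: 26.45
eef_pos: [609.9, -152.4, 222.7]
tcp_rot: [-1.571, 0.001, -1.526]
ft_force: [-0.1, 0.3, -2.5]
opening: 0.229
```

Request:
apply_moves(
  increments=[
    [[0,0.05,0],[0,0,0],1.2],
    [[0,0.05,0],[0,0,0],1.2],
    [[0,0.05,0],[0,0,0],1.2],
    [[0,0.05,0],[0,0,0],1.2],
    [[0,0,0],[0,0,0],1.2],
  ],
)

```text
t: 27.08
eef_pos: [609.9, -152.4, 220.6]
tcp_rot: [-1.571, 0.001, -1.527]
ft_force: [-0.3, -0.6, -3.0]
opening: 0.229
```

Request:
apply_moves(
  increments=[
    [[0,0.05,0],[0,0,0],1.2],
    [[0,0.05,0],[0,0,0],1.2],
    [[0,0.05,0],[0,0,0],1.2],
    [[0,0,0],[0,0,0],1.2],
    [[0,0,0],[0,0,0],1.2],
  ],
)

```text
t: 27.7
eef_pos: [609.9, -152.4, 219.1]
tcp_rot: [-1.571, 0.001, -1.526]
ft_force: [0.3, 0.3, -2.3]
opening: 0.228
```

Request:
apply_moves(
  increments=[
    [[0,0.05,0],[0,0,0],1.2],
    [[0,0.05,0],[0,0,0],1.2],
    [[0,0,0],[0,0,0],1.2],
    [[0,0,0],[0,0,0],1.2],
    [[0,0,0],[0,0,0],1.2],
  ],
)

```text
t: 28.32
eef_pos: [609.9, -152.4, 218.8]
tcp_rot: [-1.571, 0.001, -1.526]
ft_force: [-1.0, -0.8, 0.5]
opening: 0.23
```

Contact at 218.8 (−2.3 → +0.5 N), so the bar top is at about 202, as expected. Releasing and rising.

Request:
apply_moves(
  increments=[
    [[0,0,0],[0,0,0],5.0],
    [[0,0,0],[0,0,0],5.0],
    [[0,0,0],[0,0,0],5.0],
    [[0,0,0],[0,0,0],5.0],
    [[0,0,0],[0,0,0],5.0],
  ],
)

```text
t: 28.95
eef_pos: [610.3, -152.6, 218.9]
tcp_rot: [-1.57, 0.001, -1.526]
ft_force: [-0.2, 0.6, 0.2]
opening: 0.529
```

Request:
apply_moves(
  increments=[
    [[0,-0.5,0],[0,0,0],5.0],
    [[0,-1.0,0],[0,0,0],5.0],
    [[0,-2.5,0],[0,0,0],5.0],
    [[0,-4.0,0],[0,0,0],5.0],
    [[0,-4.0,0],[0,0,0],5.0],
  ],
)

```text
t: 29.58
eef_pos: [609.6, -152.4, 342.1]
tcp_rot: [-1.573, 0.002, -1.527]
ft_force: [0.2, -1.3, 0.3]
opening: 0.526
```

Request:
apply_moves(
  increments=[
    [[0,0,0],[0,0,0],5.0],
    [[0,0,0],[0,0,0],5.0],
    [[0,0,0],[0,0,0],5.0],
    [[0,0,0],[0,0,0],5.0],
    [[0,0,0],[0,0,0],5.0],
  ],
)

```text
t: 30.2
eef_pos: [609.4, -152.4, 343.5]
tcp_rot: [-1.572, 0.001, -1.526]
ft_force: [-0.1, -0.4, 0.3]
opening: 0.526
```

Run:
```python
from h import *
np.set_printoptions(precision=1,suppress=True)
T,s=tool(); print(s['eef_pos'],s['ft_force'],s['opening'],abs(s['qvel']).max())
a=shot('scene');b=shot('side')
for p in (a,b):
 for th in('broad_muffs','broad_crown','narrow_muffs','narrow_crown','glue_bottle','paper_cup','wax_block','edge_paint'):
  for d in nets.mark_of(p,th)[:2]: print(th,round(d['confidence'],2),world(p,d['point']))
c=np.hstack([cv2.resize(a['img'][140:380,180:480],(400,320)),cv2.resize(b['img'][120:360,200:500],(400,320))])
cv2.imwrite('pics/end.png',cv2.convertScaleAbs(c,alpha=1.5,beta=20)[:,:,::-1])
```

```text
[ 609.4 -152.4  343.5] [-0.1 -0.4  0.3] 0.5262527593459899 0.004350422465564167
broad_muffs 0.97 [595.7 191.8  49.4]
broad_crown 0.64 [593.6 182.9 176.5]
broad_crown 0.62 [269.  265.1 123.5]
narrow_muffs 0.86 [ 292.1 -230.1   -0.9]
narrow_crown 0.83 [ 610.8 -150.   201.6]
narrow_crown 0.82 [ 293.7 -226.1  125.8]
glue_bottle 0.94 [521.1  -7.6  -1.9]
paper_cup 0.83 [640.7  -6.5   1.7]
wax_block 0.97 [781.  -76.5  -2.1]
edge_paint 0.88 [765.9 181.    1.8]
broad_muffs 0.76 [271.5 274.2   0.6]
broad_muffs 0.66 [588.3 189.3  46.3]
broad_crown 0.68 [276.  267.  120.1]
broad_crown 0.64 [591.8 185.7 174.5]
narrow_muffs 0.89 [ 610.8 -146.5   77.2]
narrow_crown 0.89 [ 611.4 -150.8  203.6]
narrow_crown 0.68 [ 294.9 -223.8  124.6]
glue_bottle 0.58 [523.2  -5.   -0.9]
paper_cup 0.94 [643.2  -3.7   0.9]
paper_cup 0.42 [594.7 187.5 194. ]
wax_block 0.83 [781.8 -76.9   3.4]
edge_paint 0.95 [766.3 187.   -1.2]
```

```bash
python3 -c "
from cell import env; print(env.job_done())"
```

```text
the job is handed in; nothing more can be done
None
```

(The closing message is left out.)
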